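# Count four tube caps into the counting tray's trough

### The job

Count exactly four of the wide screw caps into the trough of the counting tray: slide them over the deck's edge without picking them up, so that they lie in the trough. Leave the other wide caps and the one narrow cap on the deck, then shut the trough's clear cover fully over the four and let go. Do not disturb the notebook, the marker or the wash bottle.

Things in the scene. Friction and masses are not known exactly. Their poses are not given: they have to be found in the camera images.
- counting_tray: light grey plastic counting tray, 194 (x) x 262 (y) mm, on rubber feet; it does not move. Origin: centre of its underside on the bench; x points from the deck to the trough (away from the robot), y along the trough, z up. Flat deck: x -92 to +38, y -126 to +126, 21 mm above the bench, with a rim 4 mm higher along its near side and ends, open at a pouring spout in the near left corner
- deck_edge (a point): middle of the straight edge (tray x = +38) where the deck, 21 mm above the bench, drops into the trough; axes as the tray's
- trough_floor (a point): centre of the open trough's floor, 5 mm above the bench (16 mm below the deck); the trough spans tray x +38 to +88, y -126 to +126. A wide cap lying flat on the floor is clear of the cover; one that leans on the edge or lies on another cap keeps it from shutting. Axes as the tray's
- trough_cover (a joint): hinge of the trough's cover, rad: 0 = shut, flat over the trough; 1.62 to 1.80 at the start = standing open, leaning a little away from the deck; 1.85 = its stop. Axis along the tray's y at tray x = +92, 22.5 mm above the bench. It stays at any angle; about 0.3 N at the free edge moves it; no latch
- cover_edge (a point): middle of the cover's free edge, 57 mm from the hinge axis; axes turn with the cover. Clear plate 57 x 256 x 2.5 mm, grey strip on the free edge and in its middle a grey tab 50 mm wide, 10 mm high on the outer face (upward when shut, away from the deck when open). Shut, the plate's top is 24 mm above the bench and the edge laps 3 mm over the deck
- wide_cap_0: one of six alike wide blue screw caps, 34 mm across, 14 mm high, lying open side down on the deck; origin: centre of its underside, z up
- wide_cap_1: one of six alike wide blue screw caps, 34 mm across, 14 mm high, lying open side down on the deck; origin: centre of its underside, z up
- wide_cap_2: one of six alike wide blue screw caps, 34 mm across, 14 mm high, lying open side down on the deck; origin: centre of its underside, z up
- wide_cap_3: one of six alike wide blue screw caps, 34 mm across, 14 mm high, lying open side down on the deck; origin: centre of its underside, z up
- wide_cap_4: one of six alike wide blue screw caps, 34 mm across, 14 mm high, lying open side down on the deck; origin: centre of its underside, z up
- wide_cap_5: one of six alike wide blue screw caps, 34 mm across, 14 mm high, lying open side down on the deck; origin: centre of its underside, z up
- narrow_cap: the one narrow blue screw cap, 21 mm across, 12 mm high, lying open side down on the deck; origin: centre of its underside, z up
- notebook: small navy notebook, 98 (x) x 72 (y) x 9 mm, loose on the bench to the right of the tray; origin: centre of its underside
- marker: black marker pen, 136 mm long (y), 12 mm wide, loose on the bench to the right of the tray; origin: centre of its underside
- wash_bottle: clear wash bottle with a bent spout, 74 x 97 x 224 mm, standing loose to the left of and behind the tray; origin: under its centre
Things that resemble listed ones, but are neither listed nor needed, are in the scene too. What is shaped like the wide_cap_5 but brown or pink is not meant.

How it is judged (in metres and radians):
At the end, for the whole second after the job is handed in: Exactly four wide caps are down in the trough (centre over 12 mm past the deck's edge, underside below the deck's surface); the other two wide caps and the narrow cap are on the deck, centre over 8 mm short of the edge; the cover is shut to within 0.07 rad (4 mm at its free edge) (((x of wide_cap_0 in the frame of counting_tray between 0.05 and 0.082 m and y of wide_cap_0 in the frame of counting_tray between -0.122 and 0.122 m and z of wide_cap_0 in the frame of counting_tray below 0.0205 m) or (x of wide_cap_0 in the frame of counting_tray between -0.092 and 0.03 m and y of wide_cap_0 in the frame of counting_tray between -0.126 and 0.126 m and z of wide_cap_0 in the frame of counting_tray between 0.0185 and 0.045 m)) and ((x of wide_cap_1 in the frame of counting_tray between 0.05 and 0.082 m and y of wide_cap_1 in the frame of counting_tray between -0.122 and 0.122 m and z of wide_cap_1 in the frame of counting_tray below 0.0205 m) or (x of wide_cap_1 in the frame of counting_tray between -0.092 and 0.03 m and y of wide_cap_1 in the frame of counting_tray between -0.126 and 0.126 m and z of wide_cap_1 in the frame of counting_tray between 0.0185 and 0.045 m)) and ((x of wide_cap_2 in the frame of counting_tray between 0.05 and 0.082 m and y of wide_cap_2 in the frame of counting_tray between -0.122 and 0.122 m and z of wide_cap_2 in the frame of counting_tray below 0.0205 m) or (x of wide_cap_2 in the frame of counting_tray between -0.092 and 0.03 m and y of wide_cap_2 in the frame of counting_tray between -0.126 and 0.126 m and z of wide_cap_2 in the frame of counting_tray between 0.0185 and 0.045 m)) and ((x of wide_cap_3 in the frame of counting_tray between 0.05 and 0.082 m and y of wide_cap_3 in the frame of counting_tray between -0.122 and 0.122 m and z of wide_cap_3 in the frame of counting_tray below 0.0205 m) or (x of wide_cap_3 in the frame of counting_tray between -0.092 and 0.03 m and y of wide_cap_3 in the frame of counting_tray between -0.126 and 0.126 m and z of wide_cap_3 in the frame of counting_tray between 0.0185 and 0.045 m)) and ((x of wide_cap_4 in the frame of counting_tray between 0.05 and 0.082 m and y of wide_cap_4 in the frame of counting_tray between -0.122 and 0.122 m and z of wide_cap_4 in the frame of counting_tray below 0.0205 m) or (x of wide_cap_4 in the frame of counting_tray between -0.092 and 0.03 m and y of wide_cap_4 in the frame of counting_tray between -0.126 and 0.126 m and z of wide_cap_4 in the frame of counting_tray between 0.0185 and 0.045 m)) and ((x of wide_cap_5 in the frame of counting_tray between 0.05 and 0.082 m and y of wide_cap_5 in the frame of counting_tray between -0.122 and 0.122 m and z of wide_cap_5 in the frame of counting_tray below 0.0205 m) or (x of wide_cap_5 in the frame of counting_tray between -0.092 and 0.03 m and y of wide_cap_5 in the frame of counting_tray between -0.126 and 0.126 m and z of wide_cap_5 in the frame of counting_tray between 0.0185 and 0.045 m)) and x of narrow_cap in the frame of counting_tray between -0.092 and 0.03 m and y of narrow_cap in the frame of counting_tray between -0.126 and 0.126 m and z of narrow_cap in the frame of counting_tray between 0.0185 and 0.045 m and ((x of each of wide_cap_0, wide_cap_1, wide_cap_2, wide_cap_3 in the frame of counting_tray above 0.04 m and x of each of wide_cap_4, wide_cap_5 in the frame of counting_tray below 0.04 m) or (x of each of wide_cap_0, wide_cap_1, wide_cap_2, wide_cap_4 in the frame of counting_tray above 0.04 m and x of each of wide_cap_3, wide_cap_5 in the frame of counting_tray below 0.04 m) or (x of each of wide_cap_0, wide_cap_1, wide_cap_2, wide_cap_5 in the frame of counting_tray above 0.04 m and x of each of wide_cap_3, wide_cap_4 in the frame of counting_tray below 0.04 m) or (x of each of wide_cap_0, wide_cap_1, wide_cap_3, wide_cap_4 in the frame of counting_tray above 0.04 m and x of each of wide_cap_2, wide_cap_5 in the frame of counting_tray below 0.04 m) or (x of each of wide_cap_0, wide_cap_1, wide_cap_3, wide_cap_5 in the frame of counting_tray above 0.04 m and x of each of wide_cap_2, wide_cap_4 in the frame of counting_tray below 0.04 m) or (x of each of wide_cap_0, wide_cap_1, wide_cap_4, wide_cap_5 in the frame of counting_tray above 0.04 m and x of each of wide_cap_2, wide_cap_3 in the frame of counting_tray below 0.04 m) or (x of each of wide_cap_0, wide_cap_2, wide_cap_3, wide_cap_4 in the frame of counting_tray above 0.04 m and x of each of wide_cap_1, wide_cap_5 in the frame of counting_tray below 0.04 m) or (x of each of wide_cap_0, wide_cap_2, wide_cap_3, wide_cap_5 in the frame of counting_tray above 0.04 m and x of each of wide_cap_1, wide_cap_4 in the frame of counting_tray below 0.04 m) or (x of each of wide_cap_0, wide_cap_2, wide_cap_4, wide_cap_5 in the frame of counting_tray above 0.04 m and x of each of wide_cap_1, wide_cap_3 in the frame of counting_tray below 0.04 m) or (x of each of wide_cap_0, wide_cap_3, wide_cap_4, wide_cap_5 in the frame of counting_tray above 0.04 m and x of each of wide_cap_1, wide_cap_2 in the frame of counting_tray below 0.04 m) or (x of each of wide_cap_0, wide_cap_5 in the frame of counting_tray below 0.04 m and x of each of wide_cap_1, wide_cap_2, wide_cap_3, wide_cap_4 in the frame of counting_tray above 0.04 m) or (x of each of wide_cap_0, wide_cap_4 in the frame of counting_tray below 0.04 m and x of each of wide_cap_1, wide_cap_2, wide_cap_3, wide_cap_5 in the frame of counting_tray above 0.04 m) or (x of each of wide_cap_0, wide_cap_3 in the frame of counting_tray below 0.04 m and x of each of wide_cap_1, wide_cap_2, wide_cap_4, wide_cap_5 in the frame of counting_tray above 0.04 m) or (x of each of wide_cap_0, wide_cap_2 in the frame of counting_tray below 0.04 m and x of each of wide_cap_1, wide_cap_3, wide_cap_4, wide_cap_5 in the frame of counting_tray above 0.04 m) or (x of each of wide_cap_0, wide_cap_1 in the frame of counting_tray below 0.04 m and x of each of wide_cap_2, wide_cap_3, wide_cap_4, wide_cap_5 in the frame of counting_tray above 0.04 m)) and value of joint trough_cover below 0.07 rad); the robot touches nothing.
It fails at once if a cap was picked up (raised more than 40 mm above the deck) (z of any of wide_cap_0, wide_cap_1, wide_cap_2, wide_cap_3, wide_cap_4, wide_cap_5, narrow_cap in the frame of counting_tray above 0.061 m).
It fails at once if the notebook, marker or wash bottle was disturbed (moved more than 20 mm) (distance of any of notebook, marker, wash_bottle from where it was at the start of the episode above 0.02 m).
It also fails if it takes over 48 s, if anything falls off the work surface, if the arm or the gripper's body presses on something with over 40 N, if the wrist force passes 120 N, or if a joint passes its speed limit or range.

### The arm

A 7-joint arm with a two-finger parallel gripper is mounted at the origin on a cart in front of the work surface, level with it; the furniture and walls round the work are solid. World frame = base frame: x ahead of the robot, y to its left, z up, the work surface at z = 0. Lengths are in mm, angles in rad, forces in N, time in s.
With the tool pointing down it reaches from about 350 to 900 mm from the base axis. Payload 7.2 kg.
Tool frame: the origin (TCP) lies midway between the tips of the shut fingers; the grasp point (between the pads) lies 19 mm behind it (bot.hold_point_z is the distance from the TCP to the grasp point, in mm); z points along the fingers, y is the direction in which the jaws open and shut (so a half turn about z gives the same grasp; the last joint's range is limited). The gripper opens to 88 mm and grips with 3 to 60 N. Pads are 20 mm wide; open, the fingers measure 115 mm over their backs; the gripper's body (75 mm by 178 mm) begins 61 mm behind the grasp point.
Start: joints at [-1.402, 0.411, -0.013, 1.596, 0.006, 1.134, -0.082], TCP at [146.63, 607.56, 222.653] pointing down, gripper open.
Joint ranges: [-2.95, 2.95], [-0.29, 1.99], [-1.47, 1.44], [0.14, 2.54], [-1.03, 4.17], [0.13, 1.85], [-2.86, 2.86]. Speed limits (rad/s): [2.39, 2.39, 3.01, 3.01, 3.14, 3.14, 3.14].

### API

Orientations are given as a 3x3 rotation matrix whose columns are the frame's x, y, z axes.
In Python, from workcell import bot, optics, ticket gives the robot as it stands. The module is installed in compiled form; this text tells all that it offers.
- The arm moves only by the shell command python3 -m creep 'ROWS' [FORCE]. ROWS is JSON, a list of rows, each a list of 3 entries, a list of its own where there are three numbers: the closure, from -1 (fully open) to 1 (shut), then the shift along the tool's x, y, z as a fraction of full scale, then the turn, a rotation vector about the tool's x, y, z as a fraction of full scale. In form: [[grip, [x, y, z], [wx, wy, wz]], ...]. A call has 1 to 10 rows; each row is the pose to reach, as a shift and turn from the pose measured when the call began, along the tool's axes at that moment, turning the shorter way round; what a row does not reach only later rows make up. Full scale, the value 1, is 300 mm for a shift and 2 pi rad for a turn. A row lasts 1/10 s, in which the tool goes at most 50 mm and 8.59 degrees, less where a joint would pass 70% of its speed; a pose out of reach is approached as far as the arm can. A call with a number of a shift or a turn outside -1 to 1 is refused whole. A call with a gripper value outside its range is refused whole. The fingers move at their own pace and stop on an object; FORCE is the grip in N (left out, the last holds). Time passes only in rows, so rows that repeat a pose let the fingers close. It gives the time, the measured TCP pose, the force and the opening at its end, in the units of the state.
- bot.read_state(): the state, without advancing time (a new reading comes with each control period).
- optics.snapshot(name): name is "side" or "top"; returns a dict with "img" (384x512x3 uint8, blue, green, red), "range_z" (384x512 float32, mm along the optical axis (not along the pixel's ray), 0 where there is no reading), "intrinsics" (3x3 intrinsics, pixels), "k1" (the pictures are not rectified: a ray, as slopes to the right and down, at radius r is drawn at 1 + k1 r^2 times it, then the intrinsics apply), "extrinsics" (4x4, takes a point from camera to world coordinates). Camera axes: x right, y down, z forward; pixel columns grow to the right and rows downward; lengths in mm; the calibration is good to about 2 mm. A picture is of the moment at which its call begins.
- ticket.hand_in(): hands the job in, once; it reports no verdict.
The state is a dict: "time": time; "joint_positions": joint angles; "qvel": joint speeds; "effort": joint torques, N m; "tcp_pos": TCP position; "tcp_rot": TCP orientation; "ft_force": force on the tool from outside, world axes, zero at the start; "torque": the same for the moment, N m; "width": opening from 0.0 (shut) to 1.0 (fully open).
Only numpy, scipy, OpenCV 4.12 (cv2) and the standard library are available. Lean on these libraries where they do the work, as an engineer would, in place of code of your own. Each camera call takes 0.05 s, during which the arm holds its last target. There are 200 camera calls.

## Working session

There is one attempt and no reset: what is moved stays moved. The work goes in short steps, Python scripts to look and compute and a shell command to move; the robot and the scene stay as the last step left them, time stands still between calls to the robot, and variables do not carry over. Pictures are saved under pics/ and viewed, about 8 in all and at most 12, crops included, and the job is handed in when it is done.

```bash
mkdir -p pics; cat > h.py <<'E'
import numpy as np, cv2
from workcell import bot, optics, ticket
def snap(n):
    return optics.snapshot(n)
def cloud(s):
    K=np.array(s["intrinsics"]);h,w=s["range_z"].shape
    u,v=np.meshgrid(np.arange(w),np.arange(h))
    d=np.stack([(u-K[0,2])/K[0,0],(v-K[1,2])/K[1,1]],-1)
    r=d.copy()
    for _ in range(8): r=d/(1+s["k1"]*(r**2).sum(-1,keepdims=True))
    z=s["range_z"][...,None]
    p=np.concatenate([r*z,z],-1)
    E=np.array(s["extrinsics"])
    return p@E[:3,:3].T+E[:3,3]
E
python3 - <<'E'
from h import *
for n in("top","side"):
    s=snap(n);cv2.imwrite(f"pics/{n}0.png",cv2.resize(s["img"],(800,600)));np.save(f"{n}0.npy",cloud(s));np.save(f"{n}0i.npy",s["img"])
    print(np.array(s["extrinsics"])[:3].round(2),s["k1"])
st=bot.read_state();print(st)
E
```

```text
[[-3.00000e-02 -1.00000e+00  7.00000e-02  4.87060e+02]
 [-1.00000e+00  3.00000e-02 -1.00000e-02 -2.83000e+00]
 [ 0.00000e+00 -7.00000e-02 -1.00000e+00  1.05135e+03]] 0.020462969503289904
[[ 9.70000e-01 -1.50000e-01  1.80000e-01  2.82850e+02]
 [-2.40000e-01 -6.40000e-01  7.30000e-01 -1.03691e+03]
 [ 0.00000e+00 -7.60000e-01 -6.50000e-01  9.57650e+02]] -0.13042325244400454
{'time': 0.1, 'joint_positions': array([-1.40222339,  0.41180849, -0.01267675,  1.5969197 ,  0.0055848 ,
        1.13434252, -0.082214  ]), 'qvel': array([ 9.57346276e-04, -2.24140701e-03, -8.69956137e-05, -3.50883148e-03,
       -7.49678743e-04,  1.09351115e-04, -8.32301238e-05]), 'effort': array([ 2.61059700e-03, -5.89103150e+01,  6.43905792e-01, -2.91712117e+01,
       -5.37433976e-02,  1.43746662e-02,  4.61191405e-05]), 'tcp_pos': array([146.55149473, 607.11170236, 221.91713442]), 'tcp_rot': array([[-9.72093261e-01,  2.34594619e-01, -2.38053235e-04],
       [ 2.34594718e-01,  9.72092225e-01, -1.42286991e-03],
       [-1.02387926e-04, -1.43900828e-03, -9.99998959e-01]]), 'ft_force': array([ 0.06185698,  0.5930189 , -0.28654056]), 'torque': array([0.04406197, 0.03535809, 0.00880498]), 'width': 0.9986083914753435}
```

View pics/top0.png

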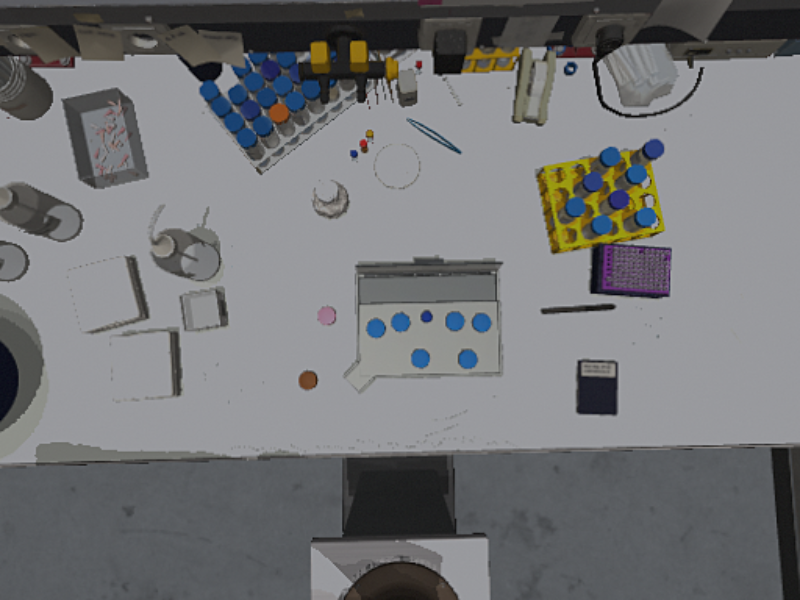

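View pics/side0.png

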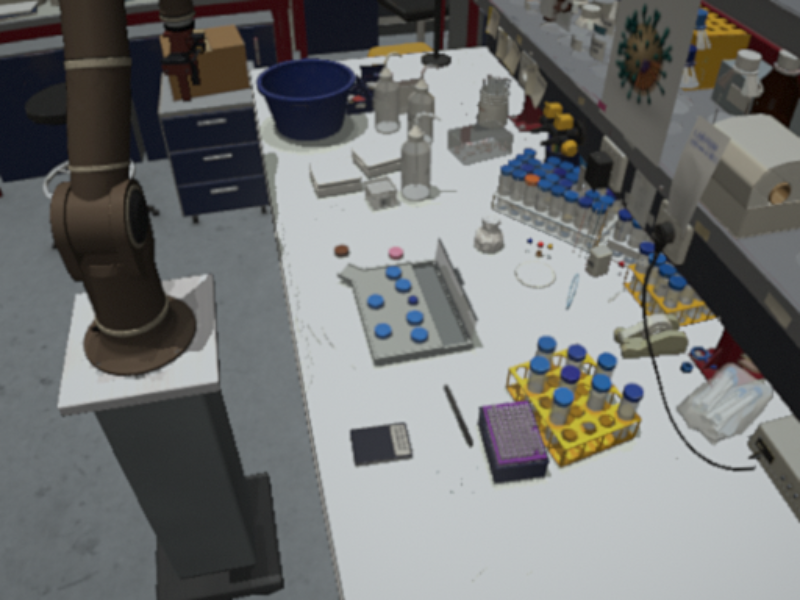

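Top view: the tray is in the middle, with its trough away from the robot and the cover open at row ~265. The wide caps are at (376,328), (401,322), (455,321), (481,322), (420,358) and (467,358), and the narrow cap (darker and smaller) is at (427,316). The pink cap (327,316) and brown cap (308,380) off the tray are not meant. The side view agrees.

```bash
python3 - <<'E'
from h import *
P=np.load("top0.npy");I=np.load("top0i.npy")
hsv=cv2.cvtColor(I,cv2.COLOR_BGR2HSV)
m=((hsv[...,0]>95)&(hsv[...,0]<125)&(hsv[...,1]>130)).astype(np.uint8)
m[:195]=0;m[245:]=0;m[:,:225]=0;m[:,325:]=0
n,l,st,c=cv2.connectedComponentsWithStats(m)
for i in range(1,n):
    if st[i,4]>10: print(c[i].round(1),st[i,4],P[l==i].mean(0).round(1))
for n,(u,v) in dict(nearL=(358,376),nearR=(500,374),edgeL=(359,304),edgeR=(499,301),fl=(357,263),fr=(501,263),deck=(440,340),trough=(430,290),trl=(370,280),bench=(530,380)).items():
    uu,vv=int(u*.64),int(v*.64);print(n,P[vv,uu].round(1))
# tray heights along a column
for u in(240,300): 
  print(u);
  for v in range(162,246,2):print(v,P[v,u].round(0),I[v,u],end=';')
cr=cv2.resize(I[155:255,215:330],None,fx=6.9,fy=6,interpolation=2);cv2.imwrite("pics/crop.png",cr)
E
```

```text
[272.6 202.4] 34 [544.5 -57.4  63.7]
[256.  205.9] 103 [537.5 -12.5  34.9]
[290.8 205.1] 105 [ 536.7 -109.1   44.1]
[307.9 206. ] 104 [ 533.3 -157.4   35. ]
[240.2 209.8] 108 [527.2  31.4  44.4]
[268.7 229. ] 106 [472.  -46.1  35.3]
[299.  229.5] 109 [ 468.6 -129.3   44.4]
nearL [444.   65.9  20.2]
nearR [ 440.5 -189.    27.8]
edgeL [573.6  63.   23.8]
edgeR [ 572.7 -191.9   25.4]
fl [651.4  65.8   1.3]
fr [ 633.  -187.1   79.3]
deck [504.8 -82.6  19.3]
trough [598.2 -69.4   2.2]
trl [618.5  43.2   2.4]
bench [ 426.4 -248.5   -1.8]
240
162 [668.  30.   2.] [158 155 154];164 [662.  31.   1.] [158 154 153];166 [656.  31.   2.] [165 160 159];168 [651.  31.  -1.] [93 98 97];170 [633.  29.  78.] [53 52 52];172 [631.  29.  54.] [90 93 94];174 [629.  30.  33.] [66 68 69];176 [625.  31.  19.] [113 113 113];178 [621.  31.   7.] [102 102 100];180 [615.  31.   8.] [112 112 109];182 [609.  32.   6.] [111 111 108];184 [603.  32.   8.] [110 110 109];186 [598.  32.   4.] [111 110 109];188 [592.  32.   2.] [112 111 110];190 [586.  32.   5.] [111 112 109];192 [580.  32.   7.] [117 116 114];194 [573. 
[... 1782 characters left out ...]
] [143 148 146];210 [ 523. -137.   23.] [145 149 148];212 [ 518. -137.   18.] [143 147 147];214 [ 512. -137.   19.] [142 147 145];216 [ 506. -137.   19.] [143 147 147];218 [ 501. -136.   20.] [144 147 146];220 [ 495. -136.   21.] [144 148 147];222 [ 489. -136.   22.] [149 155 154];224 [ 484. -134.   32.] [140  98  53];226 [ 478. -134.   35.] [155  96  39];228 [ 473. -134.   31.] [153  95  42];230 [ 467. -133.   35.] [155  98  42];232 [ 462. -133.   33.] [159  98  41];234 [ 456. -133.   35.] [159  96  36];236 [ 450. -134.   23.] [142 142 142];238 [ 444. -134.   22.] [128 132 132];240 [ 439. -133.   26.] [116 119 118];242 [ 432. -137.   -1.] [162 157 156];244 [ 426. -136.   -2.] [158 154 153];
```

View pics/crop.png

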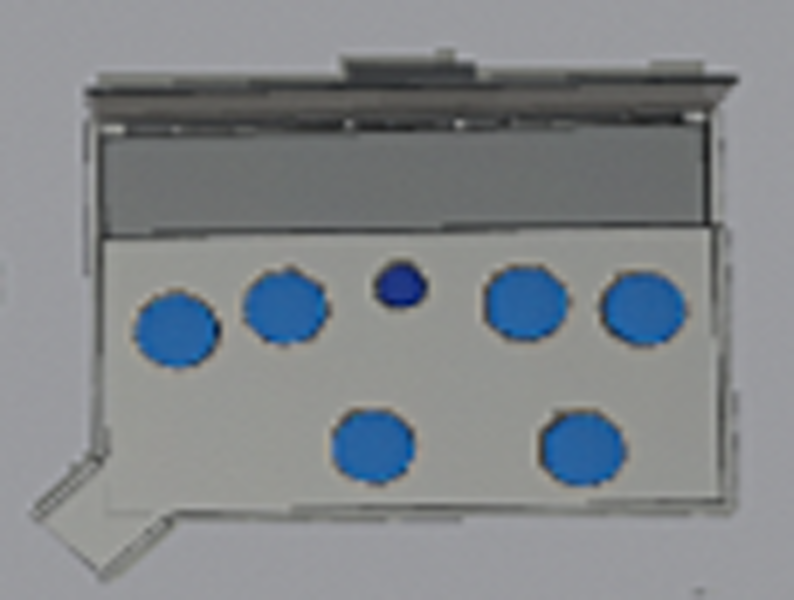

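The four wide caps in the front row (A to D, crop at (177,330), (286,305), (526,303), (643,308)) are to go in. The narrow cap (400,285) and the rear wide caps (373,445), (582,447) stay. I'll cradle each one behind two slightly opened fingers and push it straight over the edge.

```bash
python3 -m creep '[[0.64,[-0.789,-0.797,0.133],[0,0,-0.0353]],[0.64,[-0.789,-0.797,0.133],[0,0,-0.0353]],[0.64,[-0.789,-0.797,0.133],[0,0,-0.0353]],[0.64,[-0.789,-0.797,0.133],[0,0,-0.0353]],[0.64,[-0.789,-0.797,0.133],[0,0,-0.0353]],[0.64,[-0.789,-0.797,0.133],[0,0,-0.0353]],[0.64,[-0.789,-0.797,0.133],[0,0,-0.0353]],[0.64,[-0.789,-0.797,0.133],[0,0,-0.0353]],[0.64,[-0.789,-0.797,0.133],[0,0,-0.0353]],[0.64,[-0.789,-0.797,0.133],[0,0,-0.0353]]]' 10
cat > go.py <<'E'
import sys
from h import *
s=bot.read_state();R=np.array(s["tcp_rot"]);p=np.array(s["tcp_pos"])
print("t",s["time"],"p",p.round(1),"y",R[:,1].round(3),"z",R[:,2].round(3),"w",round(s["width"]*88,1),"F",np.round(s["ft_force"],1))
for a in sys.argv[1:]:
    d=np.array([float(x) for x in a.split(",")])
    f=R.T@(d-p)/300; print(a,f.round(3),round(float(np.linalg.norm(d-p))))
yaw=np.arctan2(R[0,1],R[1,1]);print("yaw frac to 0.015:",round(float(-(yaw-0.015)*-1/(2*np.pi)),4))
E
python3 go.py 493,32,130
python3 - <<'E'
from h import *
P=np.load("top0.npy");I=np.load("top0i.npy")
hsv=cv2.cvtColor(I,cv2.COLOR_BGR2HSV)
m=((hsv[...,0]>95)&(hsv[...,0]<125)&(hsv[...,1]>130)).astype(np.uint8)
m[:195]=0;m[245:]=0;m[:,:225]=0;m[:,325:]=0
n,l,st,c=cv2.connectedComponentsWithStats(m)
for i in range(1,n):
    if st[i,4]>10: print(np.median(P[l==i],0).round(1))
E
```

```text
time: 1.1
tcp_pos: [319.9, 320.2, 182.4]
tcp_rot: [[-1.0, 0.014, -0.0], [0.014, 1.0, -0.001], [0.0, -0.001, -1.0]]
ft_force: [-0.0, -0.0, 0.5]
width: 0.185
t 1.1 p [319.9 320.2 182.4] y [ 0.014  1.    -0.001] z [-0.    -0.001 -1.   ] w 16.3 F [-0.  -0.   0.5]
493,32,130 [-0.59  -0.953  0.175] 340
yaw frac to 0.015: -0.0002
[546.9 -58.9  34.2]
[537.  -12.4  35. ]
[ 537.2 -110.2   34.6]
[ 533.4 -157.7   35.1]
[527.1  32.2  35.4]
[472.  -46.6  35.4]
[ 467.5 -130.2   35.3]
```

```bash
python3 -m creep '[[0.64,[-0.59,-0.953,0.175],[0,0,0]],[0.64,[-0.59,-0.953,0.175],[0,0,0]],[0.64,[-0.59,-0.953,0.175],[0,0,0]],[0.64,[-0.59,-0.953,0.175],[0,0,0]],[0.64,[-0.59,-0.953,0.175],[0,0,0]],[0.64,[-0.59,-0.953,0.175],[0,0,0]],[0.64,[-0.59,-0.953,0.175],[0,0,0]],[0.64,[-0.59,-0.953,0.25],[0,0,0]],[0.64,[-0.59,-0.953,0.34],[0,0,0]],[0.64,[-0.59,-0.953,0.34],[0,0,0]]]'
python3 go.py 492,32,28
python3 - <<'E'
from h import *
s=snap("side");cv2.imwrite("pics/s1.png",cv2.resize(s["img"][120:260,190:340],(800,600),interpolation=2))
E
```

```text
time: 2.1
tcp_pos: [491.2, 33.1, 77.9]
tcp_rot: [[-1.0, 0.011, -0.006], [0.011, 1.0, -0.002], [0.006, -0.002, -1.0]]
ft_force: [0.1, -0.3, 0.0]
width: 0.179
t 2.1 p [491.2  33.1  77.9] y [ 0.011  1.    -0.002] z [-0.006 -0.002 -1.   ] w 15.8 F [ 0.1 -0.3  0. ]
492,32,28 [-0.004 -0.003  0.166] 50
yaw frac to 0.015: -0.0006
```

View pics/s1.png

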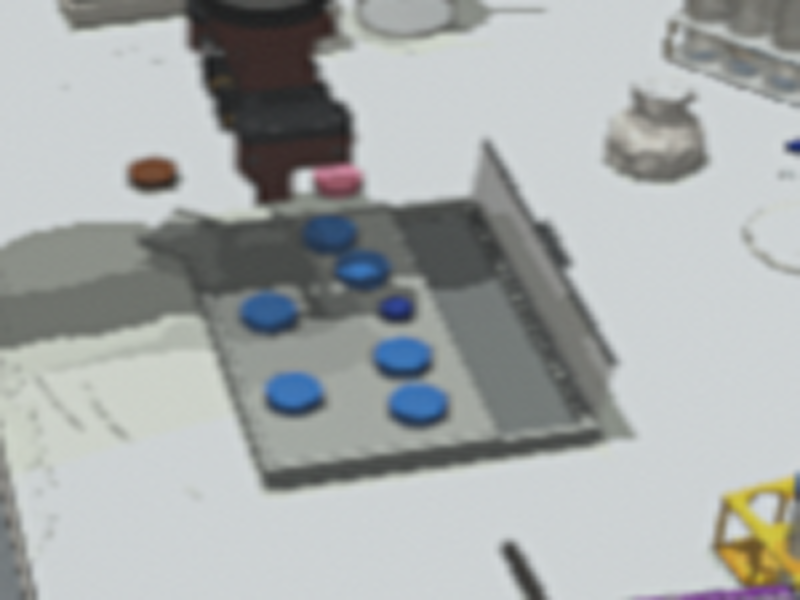

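The view shows the fingers above the deck behind cap A (330,235), with the other caps clear of them. Now I'll lower and push.

```bash
python3 -m creep '[[0.64,[-0.004,-0.004,0.15],[0,0,0]],[0.64,[-0.004,-0.004,0.168],[0,0,0]],[0.64,[-0.04,-0.004,0.168],[0,0,0]],[0.64,[-0.08,-0.004,0.168],[0,0,0]],[0.64,[-0.12,-0.004,0.168],[0,0,0]],[0.64,[-0.16,-0.004,0.168],[0,0,0]],[0.64,[-0.2,-0.004,0.168],[0,0,0]],[0.64,[-0.235,-0.004,0.168],[0,0,0]],[0.64,[-0.26,-0.004,0.168],[0,0,0]],[0.64,[-0.275,-0.004,0.168],[0,0,0]]]'
python3 go.py 575,32,27
cat > tr.py <<'E'
import sys
from h import *
s=snap("top");P=cloud(s);I=s["img"]
hsv=cv2.cvtColor(I,cv2.COLOR_BGR2HSV)
m=((hsv[...,0]>95)&(hsv[...,0]<125)&(hsv[...,1]>110)).astype(np.uint8)
m[:165]=0;m[245:]=0;m[:,:225]=0;m[:,325:]=0
n,l,st,c=cv2.connectedComponentsWithStats(m)
for i in range(1,n):
    if st[i,4]>10: print(c[i].round(0),st[i,4],np.median(P[l==i],0).round(1))
if len(sys.argv)>1: cv2.imwrite("pics/"+sys.argv[1],cv2.resize(I[150:250,215:330],None,fx=6.9,fy=6,interpolation=2))
E
python3 tr.py
```

```text
time: 3.15
tcp_pos: [575.0, 30.8, 28.7]
tcp_rot: [[-1.0, 0.012, -0.004], [0.012, 1.0, -0.002], [0.004, -0.002, -1.0]]
ft_force: [0.4, -0.2, -0.4]
width: 0.178
t 3.15 p [575.   30.8  28.7] y [ 0.012  1.    -0.002] z [-0.004 -0.002 -1.   ] w 15.6 F [ 0.4 -0.2 -0.4]
575,32,27 [0.    0.004 0.006] 2
yaw frac to 0.015: -0.0006
[259. 206.] 38 [536.8 -20.9  35.3]
[273. 203.] 23 [544.  -60.3  33.2]
[291. 205.] 107 [ 537.2 -110.3   35.2]
[308. 206.] 106 [ 533.3 -157.4   35.2]
[269. 229.] 107 [472.  -46.7  35.6]
[299. 230.] 109 [ 467.5 -130.4   35.2]
```

```bash
python3 -m creep '[[0.64,[0,0,-0.15],[0,0,0]],[0.64,[0.1,-0.06,-0.17],[0,0,0]],[0.64,[0.25,-0.14,-0.17],[0,0,0]],[0.64,[0.25,-0.143,-0.17],[0,0,0]],[0.64,[0.25,-0.143,-0.17],[0,0,0]]]' >/dev/null
python3 go.py 499,-12.4,27.5
python3 - <<'E'
from h import *
s=snap("side");cv2.imwrite("pics/s2.png",cv2.resize(s["img"][120:260,190:340],(800,600),interpolation=2))
E
```

```text
t 3.7 p [499.2 -11.7  80.3] y [ 0.013  1.    -0.001] z [-0.004 -0.001 -1.   ] w 16.0 F [0.8 0.1 0.7]
499,-12.4,27.5 [-0.    -0.002  0.176] 53
yaw frac to 0.015: -0.0003
```

View pics/s2.png

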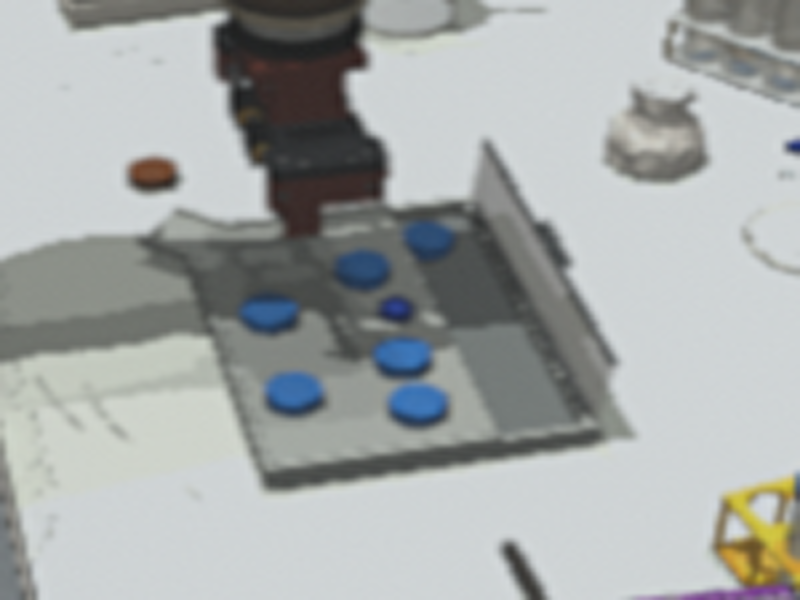

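Cap A is at (430,238), past the deck edge. I'll check its height to see whether it lies flat.

```bash
cat > cs.py <<'E'
from h import *
import sys
s=snap("side");P=cloud(s);hsv=cv2.cvtColor(s["img"],cv2.COLOR_BGR2HSV)
m=((hsv[...,0]>95)&(hsv[...,0]<125)&(hsv[...,1]>110)).astype(np.uint8)
m[:120]=0;m[260:]=0;m[:,:215]=0;m[:,310:]=0
n,l,st,c=cv2.connectedComponentsWithStats(m)
for i in range(1,n):
    if st[i,4]>10:
        Q=P[l==i];Q=Q[abs(Q[:,2]-np.median(Q[:,2]))<15];top=Q[Q[:,2]>np.median(Q[:,2])-4]
        A=np.c_[top[:,:2]-top[:,:2].mean(0),np.ones(len(top))]
        print(c[i].round(0),st[i,4],top.mean(0).round(1),"slope",np.linalg.lstsq(A,top[:,2],rcond=None)[0].round(2),"xr",Q[:,0].min().round(),Q[:,0].max().round())
E
python3 cs.py
```

```text
[270. 175.] 54 [592.2  25.1  18. ] slope [-0.09 -0.02 17.99] xr 578.0 607.0
[257. 182.] 62 [538.1 -16.5  33.4] slope [ 0.04  0.   33.41] xr 524.0 553.0
[240. 192.] 68 [474.4 -49.7  33.9] slope [-1.000e-02  1.000e-02  3.388e+01] xr 458.0 490.0
[264. 192.] 18 [547.5 -62.2  32. ] slope [ 0.09 -0.06 32.  ] xr 541.0 554.0
[265. 203.] 75 [ 538.7 -113.3   33.4] slope [ 0.04 -0.   33.37] xr 524.0 554.0
[245. 211.] 75 [ 469.7 -133.9   34. ] slope [ 3.000e-02 -5.000e-02  3.396e+01] xr 455.0 484.0
[268. 214.] 76 [ 534.9 -160.9   33.6] slope [ 0.    0.   33.63] xr 520.0 550.0
```

Cap A lies flat in the trough with its top at 18 mm. Next is B.

```bash
python3 -m creep '[[0.64,[0,-0.003,0.15],[0,0,0]],[0.64,[0,-0.003,0.175],[0,0,0]],[0.64,[-0.03,-0.003,0.175],[0,0,0]],[0.64,[-0.07,-0.003,0.175],[0,0,0]],[0.64,[-0.11,-0.003,0.175],[0,0,0]],[0.64,[-0.15,-0.003,0.175],[0,0,0]],[0.64,[-0.19,-0.003,0.175],[0,0,0]],[0.64,[-0.22,-0.003,0.175],[0,0,0]],[0.64,[-0.245,-0.003,0.175],[0,0,0]],[0.64,[-0.26,-0.003,0.175],[0,0,0]]]' >/dev/null
python3 go.py 575,-110,80
python3 -m creep '[[0.64,[0,0,-0.15],[0,0,0]],[0.64,[0.1,-0.03,-0.17],[0,0,0]],[0.64,[0.25,-0.14,-0.17],[0,0,0]],[0.64,[0.25,-0.24,-0.17],[0,0,0]],[0.64,[0.25,-0.328,-0.17],[0,0,0]],[0.64,[0.25,-0.328,-0.17],[0,0,0]],[0.64,[0.25,-0.328,-0.17],[0,0,0]]]' >/dev/null
python3 go.py 499,-110.3,27.5; python3 cs.py;python3 tr.py
```

```text
t 4.8 p [579.6 -12.4  27.6] y [ 0.011  1.    -0.001] z [-0.002 -0.001 -1.   ] w 15.6 F [-1.3  0.4  0.1]
575,-110,80 [ 0.012 -0.326 -0.174] 111
yaw frac to 0.015: -0.0006
t 5.5 p [ 503.6 -110.1   79. ] y [ 0.013  1.    -0.001] z [-0.002 -0.001 -1.   ] w 15.6 F [0.4 0.6 0.8]
499,-110.3,27.5 [ 0.015 -0.001  0.172] 52
yaw frac to 0.015: -0.0004
[272. 174.] 20 [601.4  29.8  18.7] slope [-0.17 -0.1  18.71] xr 596.0 606.0
[275. 183.] 43 [599.2 -18.3  18. ] slope [ 1.000e-02 -2.000e-02  1.805e+01] xr 587.0 607.0
[240. 193.] 61 [473.9 -49.5  33.4] slope [-3.000e-02 -6.000e-02  3.336e+01] xr 460.0 488.0
[264. 192.] 14 [547.6 -64.2  32.3] slope [-0.06 -0.29 32.3 ] xr 540.0 555.0
[265. 203.] 69 [ 538.4 -113.8   33.5] slope [-1.00e-02 -0.00e+00  3.35e+01] xr 524.0 551.0
[245. 211.] 75 [ 470.1 -133.7   33.7] slope [0.000e+00 1.000e-02 3.368e+01] xr 455.0 484.0
[268. 214.] 73 [ 535.3 -162.    33.7] slope [ 1.000e-02 -2.000e-02  3.369e+01] xr 521.0 555.0
[241. 188.] 104 [590.1  29.   19.3]
[256. 187.] 111 [591.7 -13.7  19. ]
[273. 202.] 26 [547.1 -60.5  33.9]
[269. 232.] 42 [463.9 -48.   34.9]
```

B is in as well. Next is C.

```bash
python3 -m creep '[[0.64,[0.012,-0.001,0.13],[0,0,0]],[0.64,[0.012,-0.001,0.172],[0,0,0]],[0.64,[-0.02,-0.001,0.172],[0,0,0]],[0.64,[-0.06,-0.001,0.172],[0,0,0]],[0.64,[-0.1,-0.001,0.172],[0,0,0]],[0.64,[-0.14,-0.001,0.172],[0,0,0]],[0.64,[-0.18,-0.001,0.172],[0,0,0]],[0.64,[-0.21,-0.001,0.172],[0,0,0]],[0.64,[-0.235,-0.001,0.172],[0,0,0]],[0.64,[-0.243,-0.001,0.172],[0,0,0]]]' >/dev/null
python3 go.py 575,-158,80
python3 -m creep '[[0.64,[0,0,-0.15],[0,0,0]],[0.64,[0.1,-0.03,-0.17],[0,0,0]],[0.64,[0.25,-0.12,-0.17],[0,0,0]],[0.64,[0.26,-0.158,-0.17],[0,0,0]],[0.64,[0.26,-0.158,-0.17],[0,0,0]],[0.64,[0.26,-0.158,-0.17],[0,0,0]]]' >/dev/null
python3 go.py 498,-157.6,27.5; python3 cs.py;python3 tr.py
```

```text
t 6.6 p [ 577.4 -109.8   27. ] y [ 0.01   1.    -0.001] z [-0.002 -0.001 -1.   ] w 15.6 F [-0.3  0.3 -0.3]
575,-158,80 [ 0.007 -0.161 -0.177] 72
yaw frac to 0.015: -0.0009
t 7.2 p [ 500.  -156.    78.3] y [ 0.01  1.   -0.  ] z [-0.001 -0.    -1.   ] w 16.2 F [-0.  -0.2 -0.2]
498,-157.6,27.5 [ 0.007 -0.005  0.169] 51
yaw frac to 0.015: -0.0008
[273. 179.] 90 [597.6   6.1  17.6] slope [ 0.02 -0.02 17.6 ] xr 588.0 609.0
[240. 193.] 61 [473.9 -50.3  33.5] slope [-2.000e-02 -2.000e-02  3.355e+01] xr 460.0 487.0
[282. 204.] 68 [ 592.4 -113.1   17.9] slope [-0.08 -0.02 17.89] xr 578.0 607.0
[245. 211.] 69 [ 469.8 -135.2   34. ] slope [-4.000e-02 -1.000e-02  3.404e+01] xr 455.0 484.0
[268. 214.] 73 [ 534.3 -161.6   33.9] slope [4.000e-02 2.000e-02 3.388e+01] xr 520.0 547.0
[290. 187.] 112 [ 590.1 -110.4   18.9]
[241. 188.] 104 [590.1  29.   19.1]
[256. 187.] 111 [591.8 -13.7  18.6]
[273. 202.] 38 [546.9 -60.3  33.4]
[307. 202.] 22 [ 544.4 -155.4   35.6]
[269. 229.] 107 [472.  -46.6  35.4]
[299. 232.] 54 [ 461.6 -127.3   35.6]
```

```bash
python3 -m creep '[[0.64,[0.005,-0.005,0.13],[0,0,0]],[0.64,[0.005,-0.005,0.169],[0,0,0]],[0.64,[-0.03,-0.005,0.169],[0,0,0]],[0.64,[-0.07,-0.005,0.169],[0,0,0]],[0.64,[-0.11,-0.005,0.169],[0,0,0]],[0.64,[-0.15,-0.005,0.169],[0,0,0]],[0.64,[-0.19,-0.005,0.169],[0,0,0]],[0.64,[-0.22,-0.005,0.169],[0,0,0]],[0.64,[-0.245,-0.005,0.169],[0,0,0]],[0.64,[-0.255,-0.005,0.169],[0,0,0]]]' >/dev/null
python3 go.py 500,-63,160
python3 -m creep '[[0.64,[0,0,-0.15],[0,0,0]],[0.64,[0.1,0.05,-0.3],[0,0,0]],[1,[0.26,0.1,-0.44],[0,0,0]],[1,[0.26,0.24,-0.44],[0,0,0]],[1,[0.26,0.32,-0.44],[0,0,0]],[1,[0.26,0.32,-0.44],[0,0,0]],[1,[0.26,0.32,-0.44],[0,0,0]]]' >/dev/null
python3 go.py 680,-63,160; python3 cs.py;python3 tr.py
python3 - <<'E'
from h import *
s=snap("side");P=cloud(s);cv2.imwrite("pics/s3.png",cv2.resize(s["img"][120:260,190:340],(800,600),interpolation=2))
Q=P[130:240,270:330].reshape(-1,3);Q=Q[(Q[:,0]>620)&(Q[:,0]<660)&(Q[:,2]>30)&(Q[:,2]<100)&(Q[:,1]>-190)&(Q[:,1]<65)]
for z in range(30,100,8):
    q=Q[(Q[:,2]>=z)&(Q[:,2]<z+8)]
    if len(q):print(z,len(q),q.min(0).round(),q.max(0).round(),np.median(q[:,0]))
E
```

```text
t 8.3 p [ 577.5 -157.4   27.2] y [ 0.008  1.    -0.   ] z [-0.001 -0.    -1.   ] w 15.9 F [-0.8 -0.1  0.3]
500,-63,160 [ 0.261  0.312 -0.442] 180
yaw frac to 0.015: -0.0011
t 9.0 p [500.4 -60.6 159.4] y [ 0.007  1.    -0.001] z [-0.001 -0.001 -1.   ] w 0.3 F [-0.3 -0.5  0.1]
680,-63,160 [-0.599 -0.004 -0.003] 180
yaw frac to 0.015: -0.0013
[272. 179.] 125 [593.    4.1  17.5] slope [-0.05 -0.   17.45] xr 578.0 609.0
[240. 193.] 58 [473.1 -51.1  33.8] slope [-1.000e-02  4.000e-02  3.377e+01] xr 460.0 487.0
[264. 192.] 15 [547.7 -62.5  32.1] slope [-0.17 -0.09 32.1 ] xr 541.0 553.0
[282. 204.] 70 [ 592.2 -113.5   18. ] slope [-0.03  0.02 18.01] xr 578.0 613.0
[245. 211.] 72 [ 470.  -134.5   34. ] slope [1.000e-02 1.000e-02 3.397e+01] xr 456.0 485.0
[286. 214.] 79 [ 591.3 -160.2   17.8] slope [-0.   -0.   17.79] xr 577.0 612.0
[290. 182.] 24 [ 602.5 -108.6   20.4]
[306. 184.] 49 [ 597.  -154.4   20.3]
[241. 188.] 105 [589.9  28.9  19.5]
[256. 187.] 110 [591.8 -13.7  19.4]
30 68 [ 626. -190.   30.] [631.  63.  38.] 628.3205403778186
38 64 [ 626. -185.   38.] [632.  61.  46.] 629.0743461704939
46 76 [ 628. -189.   46.] [633.  60.  54.] 630.2704065040168
54 68 [ 630. -188.   54.] [634.  62.  62.] 631.2112040722604
62 75 [ 630. -190.   62.] [635.  61.  70.] 632.3904984642911
70 103 [ 631. -189.   70.] [644.  62.  78.] 633.8844692659807
78 46 [ 632. -184.   78.] [644.  44.  82.] 635.0957196582801
```

View pics/s3.png

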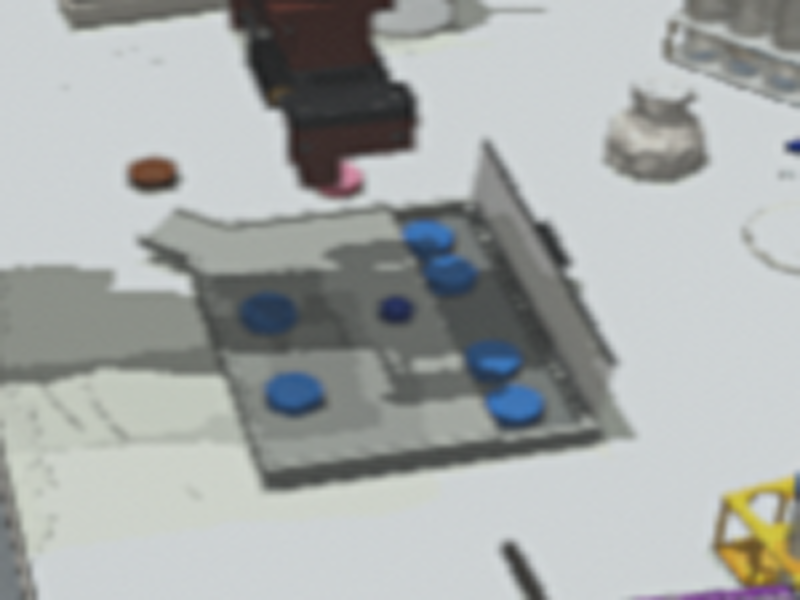

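All four caps lie flat in the trough: (430,238), (452,275), (495,360), (515,405). Two wide caps (268,312), (295,392) and the narrow cap (396,310) remain on the deck. Now I'll reach behind the cover.

```bash
python3 -m creep '[[1,[-0.59,-0.004,0],[0,0,0]],[1,[-0.59,-0.004,0],[0,0,0]],[1,[-0.59,-0.004,0],[0,0,0]],[1,[-0.59,-0.004,0],[0,0,0]],[1,[-0.59,-0.004,0],[0,0,0]],[1,[-0.59,-0.004,0.16],[0,0,0]],[1,[-0.59,-0.004,0.32],[0,0,0]],[1,[-0.59,-0.004,0.32],[0,0,0]],[1,[-0.59,-0.004,0.32],[0,0,0]]]' >/dev/null
python3 go.py 650,-63,62 640,-63,62 628,-63,61 618,-63,57 607.5,-63,48 603,-63,42 600.5,-63,36
```

```text
t 10.05 p [676.1 -66.3  62.6] y [ 0.011  1.    -0.002] z [-0.004 -0.002 -1.   ] w 0.3 F [-0.   0.2  0.5]
650,-63,62 [0.087 0.01  0.002] 26
640,-63,62 [0.12  0.01  0.002] 36
628,-63,61 [0.16  0.009 0.006] 48
618,-63,57 [0.194 0.009 0.019] 58
607.5,-63,48 [0.229 0.009 0.05 ] 70
603,-63,42 [0.244 0.008 0.07 ] 76
600.5,-63,36 [0.252 0.008 0.09 ] 80
yaw frac to 0.015: -0.0006
```

```bash
python3 -m creep '[[1,[0.087,0.01,0.002],[0,0,0]],[1,[0.12,0.01,0.002],[0,0,0]],[1,[0.16,0.009,0.006],[0,0,0]],[1,[0.194,0.009,0.019],[0,0,0]],[1,[0.213,0.009,0.035],[0,0,0]],[1,[0.229,0.009,0.05],[0,0,0]],[1,[0.244,0.008,0.07],[0,0,0]],[1,[0.244,0.008,0.07],[0,0,0]]]' >/dev/null
python3 go.py 598,-63,36 598,-63,30 598,-63,25
python3 - <<'E'
from h import *
s=snap("side");cv2.imwrite("pics/s4.png",cv2.resize(s["img"][120:260,190:340],(800,600),interpolation=2))
E
```

```text
t 10.85 p [601.8 -63.1  40.8] y [ 0.011  1.    -0.002] z [-0.006 -0.002 -1.   ] w 0.3 F [ 0.4 -0.8 -1.2]
598,-63,36 [0.013 0.    0.016] 6
598,-63,30 [0.012 0.    0.036] 11
598,-63,25 [0.012 0.    0.053] 16
yaw frac to 0.015: -0.0006
```

View pics/s4.png

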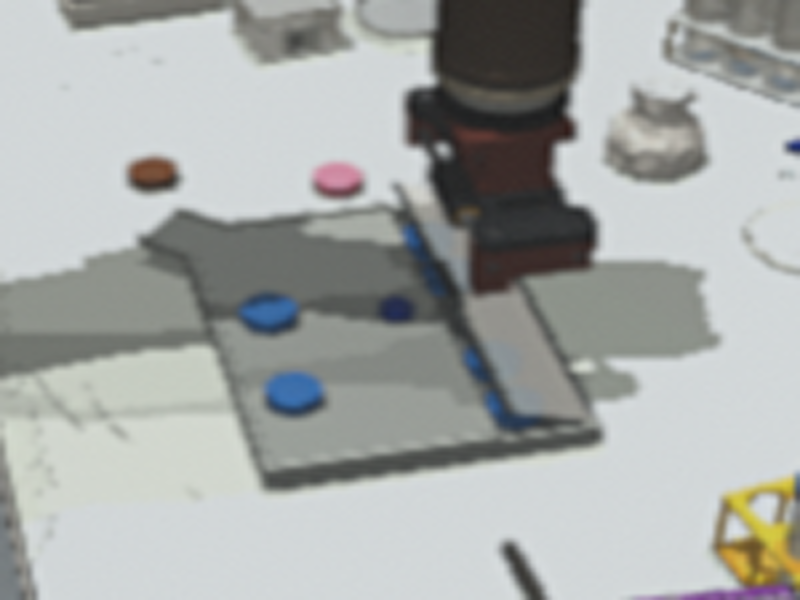

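The cover is folding down over the caps, with its free edge running from about (400,190) to (510,425), roughly 25° from shut. I'll press on down.

```bash
python3 -m creep '[[1,[0.013,0,0.016],[0,0,0]],[1,[0.012,0,0.026],[0,0,0]],[1,[0.012,0,0.036],[0,0,0]],[1,[0.012,0,0.046],[0,0,0]],[1,[0.012,0,0.053],[0,0,0]],[1,[0.012,0,0.056],[0,0,0]],[1,[0.012,0,0.058],[0,0,0]],[1,[0.012,0,0.058],[0,0,0]]]'
python3 go.py
```

```text
time: 11.7
tcp_pos: [598.7, -63.1, 24.6]
tcp_rot: [[-1.0, 0.011, -0.006], [0.011, 1.0, -0.001], [0.006, -0.001, -1.0]]
ft_force: [-3.9, 0.7, 8.8]
width: 0.012
t 11.7 p [598.7 -63.1  24.6] y [ 0.011  1.    -0.001] z [-0.006 -0.001 -1.   ] w 1.1 F [-3.9  0.7  8.8]
yaw frac to 0.015: -0.0006
```

Firm contact: 9 N at z = 24.6 mm, which is the shut height. I'll retract straight up and inspect.

```bash
python3 -m creep '[[1,[-0.007,0,-0.01],[0,0,0]],[1,[-0.007,0,-0.06],[0,0,0]],[1,[-0.007,0,-0.2],[0,0,0]],[1,[-0.007,0,-0.36],[0,0,0]],[1,[-0.007,0,-0.5],[0,0,0]],[1,[0.3,0.3,-0.5],[0,0,0]],[1,[0.6,0.6,-0.5],[0,0,0]],[1,[0.7,0.7,-0.5],[0,0,0]],[1,[0.7,0.7,-0.5],[0,0,0]],[1,[0.7,0.7,-0.5],[0,0,0]]]' >/dev/null
python3 go.py; python3 cs.py; python3 tr.py t5.png
python3 - <<'E'
from h import *
P=cloud(snap("side")).reshape(-1,3)
for lo,hi in((570,582),(582,600),(600,615),(615,630)):
    q=P[(P[:,0]>lo)&(P[:,0]<hi)&(P[:,1]>-185)&(P[:,1]<60)&(P[:,2]<100)];print(lo,len(q),np.percentile(q[:,2],[5,25,50,75,95]).round(1))
E
```

```text
t 12.7 p [424.7 116.  176.5] y [ 0.012  1.    -0.001] z [-0.004 -0.001 -1.   ] w 0.3 F [ 0.   1.8 -0.5]
yaw frac to 0.015: -0.0005
[240. 192.] 64 [473.1 -49.4  34.1] slope [ 0.   -0.04 34.07] xr 459.0 489.0
[264. 192.] 18 [547.3 -63.3  33. ] slope [-0.14  0.11 33.04] xr 542.0 555.0
[245. 211.] 73 [ 469.7 -134.1   33.8] slope [-1.000e-02 -4.000e-02  3.379e+01] xr 456.0 485.0
[273. 202.] 37 [547.1 -60.2  34. ]
[269. 229.] 107 [472.1 -46.5  35.4]
[299. 230.] 109 [ 467.6 -130.3   35.6]
570 207 [19.1 21.7 23.7 25.2 30.6]
582 298 [20.2 22.4 23.5 24.5 26.4]
600 253 [20.1 22.2 23.9 25.2 26.8]
615 235 [19.9 22.2 24.  25.6 27.3]
```

View pics/t5.png

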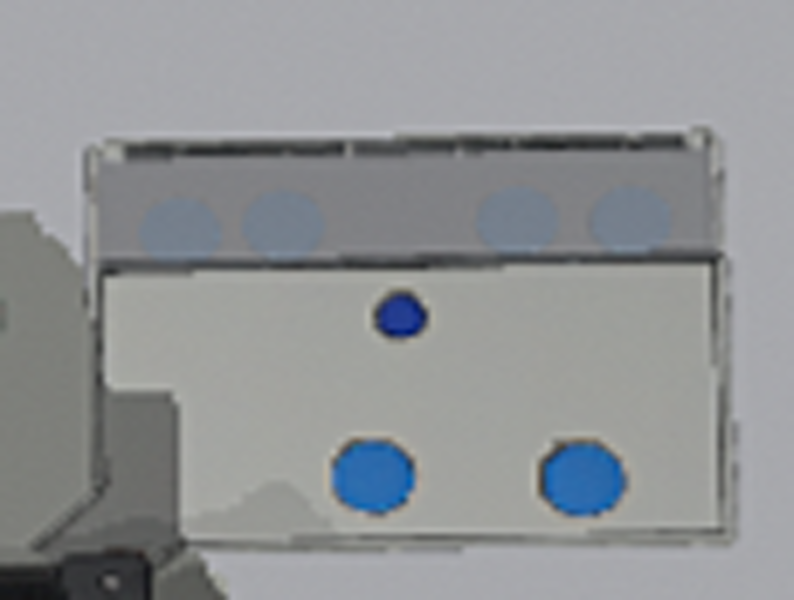

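The cover lies flat at 24 mm with four caps visible under it. The two wide caps and the narrow cap are on the deck, and the arm is clear. Handing in.

```bash
python3 -c "from workcell import ticket;print(ticket.hand_in())"
```

```text
the job is handed in; nothing more can be done
None
```

I slid the four front-row wide caps one at a time over the deck's edge with the fingers slightly open. I then swung the trough's cover down from behind with the fingers closed, pressed it shut (9 N at z = 24.6 mm) and backed the arm off. The job was handed in at about 13 s of the 48 s allowed; the hand-in reports no verdict.

**Last checks:**
- **Caps in the trough:** before the cover was shut, all four lay flat, tops about 18 mm above the bench. They were 16–19 mm past the edge, where 12 mm is needed. The last picture shows all four under the clear cover.
- **Caps on the deck:** the two other wide caps and the narrow cap did not move. The narrow cap is about 27 mm short of the edge.
- **Cover:** it reads level at 23.5–24 mm across the trough, so it is shut.
- **Notebook, marker and wash bottle:** the arm never went near them, but I did not re-measure their positions.

No check failed or disagreed.

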